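Wedge up a dry row of pine strips in a panel jig

TASK

Dry-clamp this panel: nudge the three pine strips in the jig into one tight, even row, side by side up against the straight fence with their ends up against the end stop. Then take the loose wooden wedge by its raised block and slide it, thin end first, into the gap that is left beside the slanted cleat - it is wide enough only from its open end, opposite the end stop - until it is tight and the strips are pressed flush against one another. Finish still gripping the wedge and pushing it home, and leave the other things on the bench where they are.

Things in the scene. Friction and masses are not known exactly. Their poses are not given: they have to be found in the camera images.
- jig: glue-up jig fixed to the bench: plywood base board 12 thick, x = -131 to 119, y = -150 to 115, carrying three cleats 10 high (tops 22 above the bench; strip tops are 34). Origin on the bench surface under the middle of the finished row; x towards the fence (away from the robot at yaw 0), y along the strips to the end stop (robot's left), z up. Turned up to 20 degrees either way.
- fence: straight fence, a wooden cleat 28 x 200 x 10 high on the jig's +x side; its inner face is the plane jig x = +80. Origin at the centre of its underside, y along it
- end_stop: end stop, a wooden cleat 124 long x 24 x 10 high across the jig's +y end; its inner face is the plane jig y = +80, from jig x = -45 to 79, so that the gap for the wedge stays open at this end too. Origin at the centre of its underside
- slanted_cleat: slanted cleat, wooden, 28 x 190 x 10 high on the jig's -x side, 0.1 rad off the fence. Its inner face runs from jig x = -73 at y = +80 to x = -89 at y = -80. A tight row ends at x = -55, which leaves a gap for the wedge 18 wide at y = +80, 34 wide at y = -80, its open end. Origin at the centre of its underside, y along it
- strip_a: pine strip, a plain box 45 wide (its x) x 160 long (its y) x 22 thick, 0.09 kg, loose in the jig; the one next to the fence. Origin at the centre of its underside. Its place in the finished row: jig x = 57.5, y = 0, z = 12. At the start the strips stand 1 to 8 mm apart, a degree or so askew, 5 to 60 mm short of the end stop.
- strip_b: pine strip, a plain box 45 wide (its x) x 160 long (its y) x 22 thick, 0.09 kg, loose in the jig; the middle one. Origin at the centre of its underside. Its place in the finished row: jig x = 12.5, y = 0, z = 12. At the start the strips stand 1 to 8 mm apart, a degree or so askew, 5 to 60 mm short of the end stop.
- strip_c: pine strip, a plain box 45 wide (its x) x 160 long (its y) x 22 thick, 0.09 kg, loose in the jig; the one next to the slanted cleat. Origin at the centre of its underside. Its place in the finished row: jig x = -32.5, y = 0, z = 12. At the start the strips stand 1 to 8 mm apart, a degree or so askew, 5 to 60 mm short of the end stop.
- wedge: loose dark wooden wedge, 205 long, 0.11 kg, y axis to its thin end; at the start flat on the bench right of the jig. Origin at the underside, under the centre of its raised grip block: 26 wide (x), 40 long (y), 42 high. Tapered part 20 high, y = 20 (34.5 thick) to y = 185 (18 thick), straight side x = +15, tapered side facing -x, slope 1 in 10
- wedge_tip (a point): middle of the wedge's thin end (wedge frame x = 6, y = 185, z = 10). With the row tight, the wedge comes tight with its origin near jig x = -70, y = -105, z = 12, axes along the jig's; 1 mm of slack in the row lets it go 10 mm deeper. On the base board 55 mm short of that place it has 5 mm of side play. A push of about 15 N makes it firm
- spray_can: bystander: white spray can with a blue cap, standing, 65 across, 197 tall, origin at the centre of its foot
- tape_measure: bystander: yellow tape measure standing on edge, 34 x 78 x 66 tall, origin at the centre of its underside
- pencil: bystander: red pencil lying flat, 180 long, 13 wide, 8 high, origin at the centre of its underside
- marker: bystander: black marker pen lying flat, 124 long, 18 thick, origin at the centre of its underside
There are look-alikes about, which are no part of the job. What is shaped like the strip_b but purple is not meant.

How it is judged:
By the outcome, as a careful person would: the job done as asked, in the order asked, and still so for the second after the job is handed in, while the arm keeps its last pose, push and grip.
It also fails if it takes over 61 s, if anything falls off the work surface, if the arm or the gripper's body presses on something with over 40 N, if the wrist force passes 120 N, or if a joint passes its speed limit or range.

ROBOT

A 6-joint arm with a two-finger parallel gripper is mounted at the origin on a cart in front of the work surface, level with it; the furniture and walls round the work are solid. World frame = base frame: x ahead of the robot, y to its left, z up, the work surface at z = 0. Lengths are in mm, angles in rad, forces in N, time in s.
With the tool pointing down it reaches from about 350 to 875 mm from the base axis. Payload 4.2 kg.
Tool frame: the origin (TCP) lies midway between the tips of the shut fingers; the grasp point (between the pads) lies 19 mm behind it (arm.tcp_to_grasp is the distance from the TCP to the grasp point, in mm); z points along the fingers, y is the line along which they close (so a half turn about z gives the same grasp; the last joint's range is limited). The gripper opens to 85 mm and grips with 20 to 120 N. Pads are 22 mm wide; open, the fingers measure 114 mm over their backs; the gripper's body (76 mm by 85 mm) begins 54 mm behind the grasp point. The pads swing forward as they close: fully open they stand 13 mm farther back than shut.
Start: joints at [1.375, 0.385, 0.008, 0, -1.194, -0.259], TCP at [274.518, 561.462, 231.312] pointing down, gripper open.
Joint ranges: [-3.14, 3.14], [-1.21, 2.06], [-1.07, 1.41], [-3.16, 2.05], [-2.99, -0.16], [-3.1, 3.1]. Speed limits (rad/s): [2.79, 2.79, 3.14, 3.14, 3.14, 3.14].

INTERFACE

Orientations are given as a unit quaternion [x, y, z, w].
In Python, from bench import arm, imaging, job, models gives the robot as it stands.
- The arm moves only by the tool arm_command, never from a script. Its argument "rows" is a list of rows, each an object with "grip": the opening, from 0 (shut) to 1 (fully open); "linear": the shift along the tool's x, y, z in mm, a list of three; "rot": the turn, a rotation vector about the tool's x, y, z in rad, a list of three. In form: [{"grip": grip, "linear": [tx, ty, tz], "rot": [rx, ry, rz]}, ...]. A call has 1 to 10 rows; each row is the pose to reach, as a shift and turn from the pose commanded when the call began, along the tool's axes at that moment; what a row does not reach only later rows make up. A row lasts 1/8 s, in which the tool goes at most 62.5 mm and 10.7 degrees, less where a joint would pass 70% of its speed; a pose out of reach is approached as far as the arm can. A call with a gripper value outside its range is refused whole. The fingers move at their own pace and stop on an object; the grip force is fixed at half the most. Time passes only in rows, so rows that repeat a pose let the fingers close. It gives the time, the measured TCP pose, the force, the opening and the grip force at its end, in the units of the state.
- arm.read_state(): the state, without advancing time (a new reading comes with each control period).
- imaging.get_image(name): name is "scene" or "top" or "wrist"; returns a dict with "frame" (384x512x3 uint8, red, green, blue), "fx", "fy", "cx", "cy" (pixels), "k1" (the pictures are not rectified: a ray, as slopes to the right and down, at radius r is drawn at 1 + k1 r^2 times it, then the intrinsics apply), "extrinsics" (4x4, takes a point from world to camera coordinates); the wrist camera has in their place "T_tool_cam" (4x4, takes a point from camera to tool coordinates, whose origin is the TCP and whose axes are the flange's). Camera axes: x right, y down, z forward; pixel columns grow to the right and rows downward; lengths in mm; the calibration is good to about 2 mm. A picture is of the moment at which its call begins: read the wrist's pose just before it. There is no depth.
- job.job_done(): hands the job in; it is judged then, once.
Trained networks look in a picture, given as the dict that the camera call returned (one of the last four; its "shot" number tells which), for a name from the list of things; names that differ only in an ending like _2 or _b are one class to them, and where a whole thing is asked for, a point or a joint stands for the part that bears it (a point fixed in the world has none). Each returns a list of dicts, best first, with "score" (0 to 1); they miss things now and then, are a little off and sometimes report something else, mostly with a low value. They report only what shows in the picture. A call takes as long as a camera call. They do not tell look-alikes from the thing itself.
- models.spot_in(picture, query): "rect" ([left, top, right, bottom] in pixels, round what is visible of it).
- models.tip_of(picture, query): "pixel" ([column, row] in pixels: a listed point, or the origin of a listed thing).
The state is a dict: "clock": time; "joints": joint angles; "joint_vel": joint speeds; "joint_efforts": joint torques, N m; "position": TCP position; "ee_rot": TCP orientation; "contact_force": force on the tool from outside, world axes, zero at the start; "wrist_torque": the same for the moment, N m; "gripper_width": finger opening in mm; "grasp_force": force on a finger pad.
Only numpy, scipy, OpenCV 4.12 (cv2) and the standard library are available. Lean on these libraries where they do the work, as an engineer would, in place of code of your own. Each camera call takes 0.05 s, during which the arm holds its last target. There are 200 camera calls.

## Working session

There is one attempt and no reset: what is moved stays moved. The work goes in short steps, Python scripts to look and compute and a tool call to move; the robot and the scene stay as the last step left them, time stands still between calls to the robot, and variables do not carry over. Pictures are saved under pics/ and viewed, at most 10 in all, crops included, and the job is handed in when it is done.

Besides the shell and the picture viewer there is one more tool, called after "Call:" as name(argument=value, ...), one argument or row to a line, values as JSON. arm_command: Moves the arm, as the interface text tells. Its arguments: {"type":"object","properties":{"rows":{"type":"array"}},"required":["rows"]}

```bash
mkdir -p pics; ls; cat > h.py <<'E'
import numpy as np, cv2
from scipy.spatial.transform import Rotation as R
from bench import arm, imaging, job, models
def ray(p,px):
    K=np.array([[p['fx'],0,p['cx']],[0,p['fy'],p['cy']],[0,0,1.]])
    x=cv2.undistortPoints(np.array([[px]],float),K,np.array([p['k1'],0,0,0.]))[0,0]
    return np.array([x[0],x[1],1.])
def pose(p,st=None):
    if 'extrinsics' in p: return np.linalg.inv(np.array(p['extrinsics']))
    T=np.eye(4);T[:3,:3]=R.from_quat(st['ee_rot']).as_matrix();T[:3,3]=st['position']
    return T@np.array(p['T_tool_cam'])
def at_z(p,px,z,st=None):
    M=pose(p,st);d=M[:3,:3]@ray(p,px);o=M[:3,3];return o+d*(z-o[2])/d[2]
def proj(p,X,st=None):
    M=np.linalg.inv(pose(p,st));c=M[:3,:3]@np.array(X,float)+M[:3,3]
    s=c[:2]/c[2];s=s*(1+p['k1']*(s@s));return np.array([p['fx']*s[0]+p['cx'],p['fy']*s[1]+p['cy']])
def save(p,n,box=None,k=1):
    f=p['frame'][:,:,::-1]
    if box: f=f[box[1]:box[3],box[0]:box[2]]
    cv2.imwrite('pics/'+n,cv2.resize(np.ascontiguousarray(f),None,fx=k,fy=k,interpolation=cv2.INTER_CUBIC))
E
python3 - <<'E'
from h import *
s=arm.read_state();print(s['position'],s['ee_rot'],s['gripper_width'])
for n in ('top','scene'):
    p=imaging.get_image(n);save(p,n+'0.png',k=1.5)
    print(n,pose(p)[:3,3].round(),p['fx'])
    for q in ('jig','fence','end_stop','slanted_cleat','strip_a','wedge','wedge_tip','spray_can','tape_measure','pencil','marker'):
        print(q,[(np.round(a['rect']).astype(int).tolist(),round(a['score'],2)) for a in models.spot_in(p,q)[:4]],
         [(np.round(a['pixel']).tolist(),round(a['score'],2)) for a in models.tip_of(p,q)[:4]])
E
```

```text
pics
[274.28280692 560.93328601 230.20225339] [ 9.74237087e-01 -2.25523478e-01 -1.80505095e-04  1.10739205e-03] 85.3264383030859
top [ 379. -108. 1139.] 376.3950871377504
jig [([171, 142, 279, 248], 0.92)] [([221.0, 192.0], 0.87)]
fence [([178, 150, 245, 182], 0.82), ([196, 212, 259, 233], 0.24)] [([207.0, 165.0], 0.58)]
end_stop [([178, 178, 201, 220], 0.92), ([261, 86, 288, 126], 0.42)] [([189.0, 193.0], 0.64)]
slanted_cleat [([199, 213, 261, 235], 0.56)] [([228.0, 224.0], 0.82)]
strip_a [([195, 160, 252, 189], 0.97), ([209, 173, 261, 200], 0.72), ([378, 231, 429, 260], 0.56)] [([242.0, 204.0], 0.89), ([236.0, 184.0], 0.74), ([401.0, 244.0], 0.65), ([223.0, 175.0], 0.57)]
wedge [([321, 155, 347, 217], 0.82)] [([345.0, 214.0], 0.56)]
wedge_tip [([317, 156, 348, 221], 0.96)] [([320.0, 154.0], 0.81)]
spray_can [([262, 83, 288, 128], 0.84), ([198, 213, 262, 236], 0.19)] [([271.0, 116.0], 0.58)]
tape_measure [([299, 109, 319, 137], 0.59)] [([309.0, 125.0], 0.52)]
pencil [([277, 251, 329, 262], 0.69)] [([303.0, 255.0], 0.63)]
marker [([105, 172, 135, 197], 0.45), ([318, 157, 347, 219], 0
[... 467 characters left out ...]
rip_a [([260, 186, 292, 222], 0.91), ([232, 194, 263, 229], 0.69), ([247, 187, 274, 226], 0.68), ([298, 135, 317, 155], 0.57)] [([277.0, 205.0], 0.83), ([244.0, 215.0], 0.8), ([306.0, 148.0], 0.59)]
wedge [([233, 154, 291, 173], 0.67)] [([284.0, 164.0], 0.76)]
wedge_tip [([230, 155, 292, 173], 0.7), ([249, 227, 294, 242], 0.39)] [([231.0, 171.0], 0.8), ([276.0, 206.0], 0.41), ([252.0, 290.0], 0.36)]
spray_can [([180, 132, 201, 195], 0.67), ([290, 195, 313, 231], 0.32)] [([191.0, 188.0], 0.8)]
tape_measure [([199, 155, 213, 179], 0.61)] []
pencil [([261, 188, 295, 222], 0.62), ([181, 132, 204, 194], 0.39)] [([324.0, 184.0], 0.55)]
marker [([246, 273, 268, 298], 0.79)] [([254.0, 292.0], 0.72)]
```

View pics/top0.png

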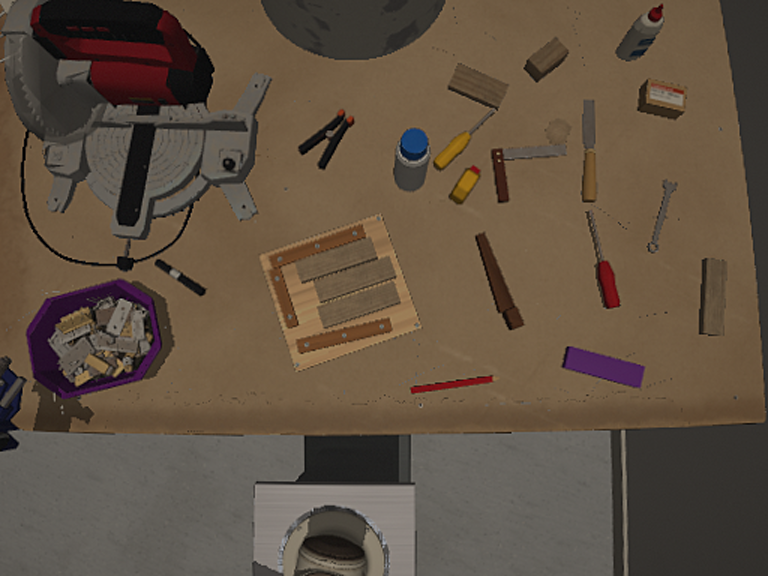

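```bash
python3 - <<'E'
from h import *
p=imaging.get_image('top');save(p,'top1.png',(155,75,365,275),3.8)
P=lambda n,px,z: print(n,at_z(p,px,z).round(0))
P('jig',(221,192),0);P('fence',(207,165),12);P('stop',(189,193),12);P('sl',(228,224),12)
for a in [(242,204),(236,184),(223,175),(401,244)]:P('strip',a,12)
P('wedge',(345,214),0);P('tip',(320,154),10)
P('pencil',(303,255),0);P('can',(271,116),0);P('tape',(309,125),0);P('marker',(120,184),0)
E
```

```text
jig [539.   9.   0.]
fence [620.  52.  12.]
stop [534. 105.  12.]
sl [440. -15.  12.]
strip [501. -56.  12.]
strip [562. -38.  12.]
strip [589.   2.  12.]
strip [ 379. -536.   12.]
wedge [ 471. -370.    0.]
tip [ 656. -296.   10.]
pencil [ 348. -239.    0.]
can [ 782. -145.    0.]
tape [ 752. -265.    0.]
marker [563. 325.   0.]
```

View pics/top1.png

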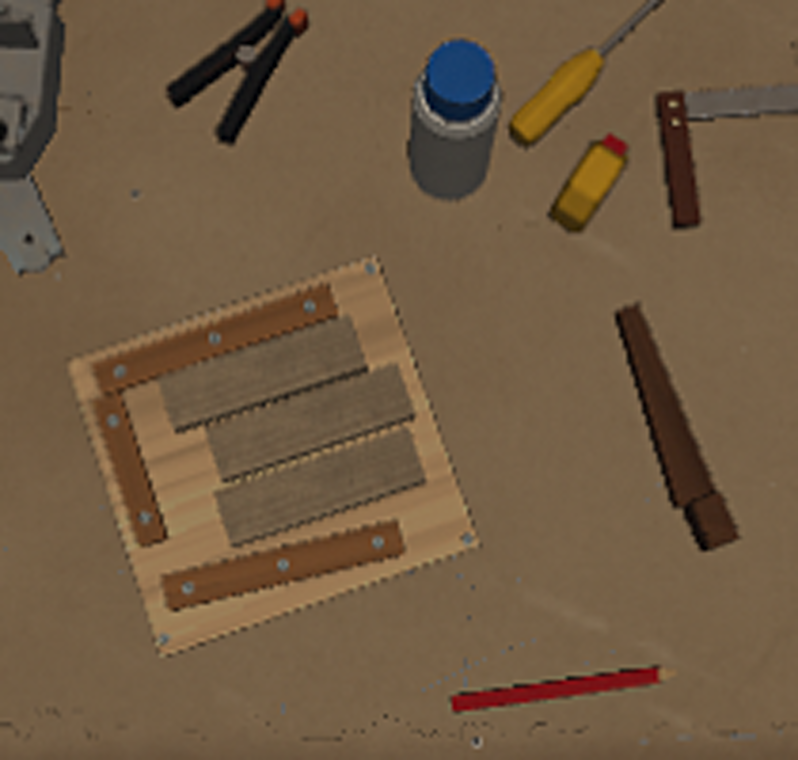

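Top view (zoom): the jig corners are at (70,360), (378,258), (478,545) and (162,655). The three grey-tan strips lie inside it, with fence at the top, stop at the left and slanted cleat at the bottom. The dark wedge has its tip at (628,308) and its block at (713,525). The purple strip and the loose offcuts outside the jig are the look-alikes; the strips meant are the three inside the jig.

```bash
python3 - <<'E'
from h import *
from scipy.optimize import least_squares
p=imaging.get_image('top')
px=lambda a:np.array(a)/3.8+np.array([155,75])-0.37
def W(a,z): return at_z(p,px(a),z)[:2]
def fit(L,Wd):
    L=np.array(L,float);Wd=np.array(Wd)
    f=lambda v:((L@np.array([[np.cos(v[2]),np.sin(v[2])],[-np.sin(v[2]),np.cos(v[2])]])+v[:2])-Wd).ravel()
    r=least_squares(f,[500,0,0.3]);return r.x,r.fun.round(1)
J,res=fit([(119,115),(119,-150),(-131,-150),(-131,115)],[W(a,12) for a in [(70,360),(378,258),(478,545),(162,655)]])
print('jig',J.round(3),res); np.save('jig.npy',J)
c,s=np.cos(J[2]),np.sin(J[2]);A=np.array([[c,s],[-s,c]])
for n,q in dict(a=[(162,378),(350,318),(367,368),(178,430)],b=[(208,430),(402,365),(413,415),(224,480)],c=[(217,494),(415,430),(425,482),(233,545)]).items():
    print(n,[(A@(W(a,34)-J[:2])).round(0).tolist() for a in q])
# wedge block top corners and tip
for n,a,z in [('tipL',(616,310),20),('tipR',(640,303),20),('blk',(685,512),42),('blk',(722,492),42),('blk',(738,538),42),('blk',(708,549),42),('shoulderL',(675,505),20)]: print(n,W(a,z).round(0))
E
```

```text
jig [5.32097e+02 1.06990e+01 3.31000e-01] [ 0.4  1.7  1.9 -0.5 -1.5 -2.1 -0.8  0.8]
a [[75.0, 45.0], [72.0, -111.0], [30.0, -110.0], [31.0, 46.0]]
b [[23.0, 23.0], [23.0, -137.0], [-17.0, -132.0], [-18.0, 23.0]]
c [[-27.0, 32.0], [-29.0, -130.0], [-70.0, -124.0], [-69.0, 32.0]]
tipL [ 647. -284.]
tipR [ 653. -303.]
blk [ 482. -330.]
blk [ 497. -360.]
blk [ 461. -371.]
blk [ 453. -348.]
shoulderL [ 489. -327.]
```

```bash
cat >> h.py <<'E'
import json,os
def jw(x,y):
    J=np.load('jig.npy');c,s=np.cos(J[2]),np.sin(J[2]);return np.array([J[0]+c*x-s*y,J[1]+s*x+c*y])
def wj(P):
    J=np.load('jig.npy');c,s=np.cos(J[2]),np.sin(J[2]);return np.array([[c,s],[-s,c]])@(np.array(P)[:2]-J[:2])
def Rpsi(psi): # tool down, tool y at angle psi
    y=np.array([np.cos(psi),np.sin(psi),0]);z=np.array([0,0,-1.]);return np.array([np.cross(y,z),y,z]).T
def rel(goals):  # goals: (x,y,z,psi) world; printed relative to measured pose
    s=arm.read_state();R0=R.from_quat(s['ee_rot']).as_matrix()
    for g in goals:
        l=R0.T@(np.array(g[:3])-s['position']);r=R.from_matrix(R0.T@Rpsi(g[3])).as_rotvec()
        print(g, 'lin',l.round(1).tolist(),'rot',r.round(3).tolist())
def st():
    s=arm.read_state();print('t',round(s['clock'],2),'jig',wj(s['position']).round(1),'z',round(s['position'][2],1),'F',np.round(s['contact_force'],1),'j6',round(s['joints'][5],2));return s
E
python3 - <<'E'
from h import *
st();J=np.load('jig.npy');psi=J[2]-np.pi
rel([(*jw(-10,-110),230,psi)])
print(np.round(imaging.get_image('wrist')['T_tool_cam'],2))
E
```

```text
t 2.4 jig [-64.7 604.6] z 231.3 F [-1.   0.2 -0.2] j6 -0.26
(np.float64(558.3633426529025), np.float64(-96.58615851258529), 230, np.float64(-2.810831663506386)) lin [544.1, 466.5, 1.3] rot [-0.0, 0.0, 0.785]
[[  -0.     -0.96   -0.26   64.95]
 [   1.     -0.     -0.      0.54]
 [   0.     -0.26    0.96 -143.28]
 [   0.      0.      0.      1.  ]]
```

Call:
arm_command(
  rows=[
    {"grip": 0.15,"linear": [544,466,1],"rot": [0,0,0.785]},
    {"grip": 0.15,"linear": [544,466,1],"rot": [0,0,0.785]},
    {"grip": 0.15,"linear": [544,466,1],"rot": [0,0,0.785]},
    {"grip": 0.15,"linear": [544,466,1],"rot": [0,0,0.785]},
    {"grip": 0.15,"linear": [544,466,1],"rot": [0,0,0.785]},
    {"grip": 0.15,"linear": [544,466,1],"rot": [0,0,0.785]},
    {"grip": 0.15,"linear": [544,466,1],"rot": [0,0,0.785]},
    {"grip": 0.15,"linear": [544,466,1],"rot": [0,0,0.785]},
    {"grip": 0.15,"linear": [544,466,1],"rot": [0,0,0.785]},
    {"grip": 0.15,"linear": [544,466,1],"rot": [0,0,0.785]},
  ],
)

```text
clock: 3.7
position: [523.0, -14.3, 230.9]
ee_rot: [0.814, -0.581, 0.0, -0.0]
contact_force: [0.8, 1.3, -0.4]
gripper_width: 12.6
grasp_force: 0.0
```

```bash
python3 - <<'E'
from h import *
s=st();rel([(*jw(-10,-110),230,np.load('jig.npy')[2]-np.pi)])
E
```

```text
t 3.7 jig [-16.7 -20.7] z 230.9 F [ 0.8  1.3 -0.4] j6 0.05
(np.float64(558.3633426529025), np.float64(-96.58615851258529), 230, np.float64(-2.810831663506386)) lin [89.3, -6.6, 0.9] rot [-0.001, -0.0, 0.0]
```

Call:
arm_command(
  rows=[
    {"grip": 0.15,"linear": [89,-7,0],"rot": [0,0,0]},
    {"grip": 0.15,"linear": [89,-7,0],"rot": [0,0,0]},
    {"grip": 0.15,"linear": [89,-7,0],"rot": [0,0,0]},
    {"grip": 0.15,"linear": [89,-7,0],"rot": [0,0,0]},
  ],
)

```text
clock: 4.2
position: [557.5, -93.8, 230.4]
ee_rot: [0.814, -0.581, -0.0, 0.0]
contact_force: [-0.8, 1.2, -0.4]
gripper_width: 12.8
grasp_force: 0.0
```

```bash
python3 - <<'E'
from h import *
s=st();p=imaging.get_image('wrist')
f=p['frame'][:,:,::-1].copy()
for X,z in [((80,80),22),((-45,80),22),((119,-150),12),((-131,-150),12),((-131,115),12),((119,115),12),((-73,80),22),((-89,-80),22)]:
    u=proj(p,[*jw(*X),z],s);print(X,u.round(0))
    if np.all(np.abs(u)<2000): cv2.circle(f,tuple(int(v) for v in u.round()),4,(0,0,255),1)
cv2.imwrite('pics/w0.png',cv2.resize(f,None,fx=1.5,fy=1.5))
E
```

```text
t 4.2 jig [  -9.9 -107.1] z 230.4 F [-0.8  1.2 -0.4] j6 0.21
(80, 80) [174. 317.]
(-45, 80) [279. 316.]
(119, -150) [125. 118.]
(-131, -150) [366. 118.]
(-131, 115) [347. 336.]
(119, 115) [146. 336.]
(-73, 80) [303. 316.]
(-89, -80) [324. 186.]
```

View pics/w0.png

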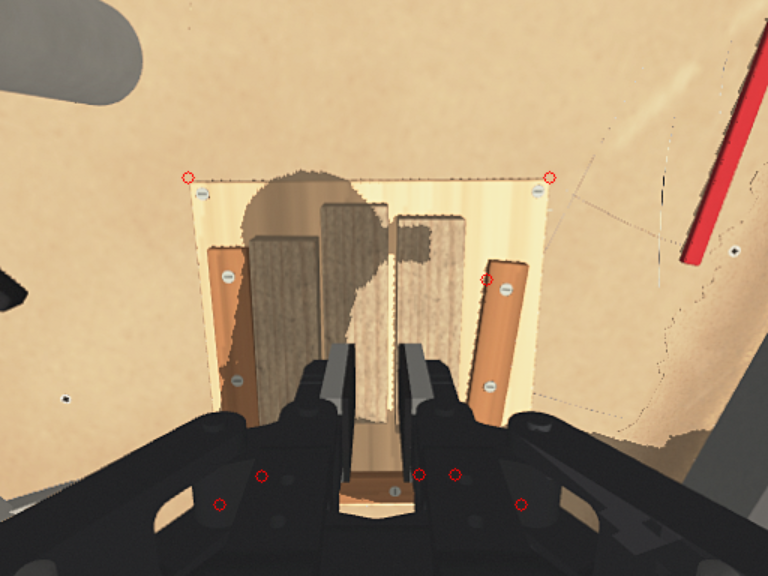

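Wrist view: the jig prediction agrees within 2 px. The strip ends (a, b, c) are at about (288,237), (354,205) and (431,216) in the zoomed picture.

```bash
python3 - <<'E'
from h import *
s=st();p=imaging.get_image('wrist')
a=lambda u,z:wj(at_z(p,(np.array(u)+.5)/1.5-.5,z,s)).round(1)
for n,q in dict(a=[(251,236),(318,237)],b=[(322,204),(386,205)],c=[(397,216),(464,217)]).items(): print(n,[a(u,34) for u in q])
print('board',a((190,181),12),a((549,179),12),'cleat',a((487,262),22),a((527,265),22),'fence',a((248,247),22),a((208,248),22))
J=np.load('jig.npy');psi=J[2]-np.pi
rel([(*jw(2,-162),60,psi),(*jw(2,-162),21,psi),(*jw(2,-88),21,psi)])
E
```

```text
t 4.25 jig [  -9.7 -106.7] z 230.5 F [ 0.4 -0.4  0.5] j6 0.21
a [array([  72.8, -112.6]), array([  27.9, -112. ])]
b [array([  24.7, -134. ]), array([ -17.5, -133.4])]
c [array([ -24.8, -126.1]), array([ -69.3, -125.4])]
board [ 117.8 -147.2] [-130.5 -148.7] cleat [-88.9 -92.1] [-117.1  -90. ] fence [  78.3 -102.8] [ 106.2 -102. ]
(np.float64(586.6005572596655), np.float64(-141.87036890927442), 60, np.float64(-2.810831663506386)) lin [55.5, -11.5, 170.7] rot [-0.0, 0.0, 0.002]
(np.float64(586.6005572596655), np.float64(-141.87036890927442), 21, np.float64(-2.810831663506386)) lin [55.5, -11.5, 209.7] rot [-0.0, 0.0, 0.002]
(np.float64(562.5681053725292), np.float64(-71.88150367849303), 21, np.float64(-2.810831663506386)) lin [-18.5, -11.6, 209.7] rot [-0.0, 0.0, 0.002]
```

Call:
arm_command(
  rows=[
    {"grip": 0,"linear": [55,-13,60],"rot": [0,0,0]},
    {"grip": 0,"linear": [55,-13,110],"rot": [0,0,0]},
    {"grip": 0,"linear": [55,-13,160],"rot": [0,0,0]},
    {"grip": 0,"linear": [55,-13,195],"rot": [0,0,0]},
    {"grip": 0,"linear": [55,-13,209],"rot": [0,0,0]},
    {"grip": 0,"linear": [55,-13,209],"rot": [0,0,0]},
    {"grip": 0,"linear": [45,-13,209],"rot": [0,0,0]},
    {"grip": 0,"linear": [37,-13,209],"rot": [0,0,0]},
    {"grip": 0,"linear": [30,-13,209],"rot": [0,0,0]},
    {"grip": 0,"linear": [23,-13,209],"rot": [0,0,0]},
  ],
)

```text
clock: 5.55
position: [577.9, -111.2, 22.2]
ee_rot: [0.814, -0.581, 0.001, -0.0]
contact_force: [0.5, -1.1, 0.4]
gripper_width: -0.3
grasp_force: 0.4
```

```bash
python3 - <<'E'
from h import *
s=st()
E
```

```text
t 5.55 jig [   3.7 -130.2] z 22.2 F [ 0.5 -1.1  0.4] j6 0.25
```

Call:
arm_command(
  rows=[
    {"grip": 0,"linear": [-8,0,0],"rot": [0,0,0]},
    {"grip": 0,"linear": [-16,0,0],"rot": [0,0,0]},
    {"grip": 0,"linear": [-24,0,0],"rot": [0,0,0]},
    {"grip": 0,"linear": [-30,0,0],"rot": [0,0,0]},
    {"grip": 0,"linear": [-35,0,0],"rot": [0,0,0]},
    {"grip": 0,"linear": [-39,0,0],"rot": [0,0,0]},
    {"grip": 0,"linear": [-41,0,0],"rot": [0,0,0]},
  ],
)

```text
clock: 6.42
position: [565.1, -73.3, 21.7]
ee_rot: [0.814, -0.581, 0.001, -0.0]
contact_force: [3.0, -7.7, 1.4]
gripper_width: 0.0
grasp_force: 3.8
```

Call:
arm_command(
  rows=[
    {"grip": 0,"linear": [35,0,0],"rot": [0,0,0]},
    {"grip": 0,"linear": [62,0,0],"rot": [0,0,0]},
    {"grip": 0,"linear": [62,50,0],"rot": [0,0,0]},
    {"grip": 0,"linear": [62,50,0],"rot": [0,0,0]},
    {"grip": 0,"linear": [50,50,0],"rot": [0,0,0]},
    {"grip": 0,"linear": [42,50,0],"rot": [0,0,0]},
    {"grip": 0,"linear": [34,50,0],"rot": [0,0,0]},
    {"grip": 0,"linear": [26,50,0],"rot": [0,0,0]},
    {"grip": 0,"linear": [18,50,0],"rot": [0,0,0]},
    {"grip": 0,"linear": [11,50,0],"rot": [0,0,0]},
  ],
)

```text
clock: 7.68
position: [520.5, -99.1, 21.5]
ee_rot: [0.814, -0.581, 0.0, -0.0]
contact_force: [0.2, -1.0, 0.1]
gripper_width: 0.3
grasp_force: 0.4
```

Call:
arm_command(
  rows=[
    {"grip": 0,"linear": [-5,0,0],"rot": [0,0,0]},
    {"grip": 0,"linear": [-9,0,0],"rot": [0,0,0]},
    {"grip": 0,"linear": [-11,0,0],"rot": [0,0,0]},
    {"grip": 0,"linear": [-11,0,0],"rot": [0,0,0]},
  ],
)

```text
clock: 8.18
position: [517.7, -89.9, 21.7]
ee_rot: [0.814, -0.581, 0.001, -0.0]
contact_force: [1.5, -4.6, -1.1]
gripper_width: -0.0
grasp_force: 2.5
```

```bash
python3 - <<'E'
from h import *
s=st()
E
```

```text
t 8.18 jig [-46.3 -90.4] z 21.7 F [ 1.5 -4.6 -1.1] j6 0.19
```

Call:
arm_command(
  rows=[
    {"grip": 0,"linear": [35,0,0],"rot": [0,0,0]},
    {"grip": 0,"linear": [50,-40,0],"rot": [0,0,0]},
    {"grip": 0,"linear": [50,-96,0],"rot": [0,0,0]},
    {"grip": 0,"linear": [50,-96,0],"rot": [0,0,0]},
    {"grip": 0,"linear": [38,-96,0],"rot": [0,0,0]},
    {"grip": 0,"linear": [30,-96,0],"rot": [0,0,0]},
    {"grip": 0,"linear": [22,-96,0],"rot": [0,0,0]},
    {"grip": 0,"linear": [14,-96,0],"rot": [0,0,0]},
    {"grip": 0,"linear": [7,-96,0],"rot": [0,0,0]},
    {"grip": 0,"linear": [3,-96,0],"rot": [0,0,0]},
  ],
)

```text
clock: 9.43
position: [608.8, -60.4, 21.7]
ee_rot: [0.814, -0.581, 0.0, -0.0]
contact_force: [0.3, 0.3, 0.9]
gripper_width: 0.1
grasp_force: 0.4
```

Call:
arm_command(
  rows=[
    {"grip": 0,"linear": [-2,0,0],"rot": [0,0,0]},
    {"grip": 0,"linear": [-3,0,0],"rot": [0,0,0]},
    {"grip": 0,"linear": [-3,0,0],"rot": [0,0,0]},
  ],
)

```text
clock: 9.8
position: [608.2, -58.3, 21.6]
ee_rot: [0.814, -0.581, 0.0, -0.0]
contact_force: [0.6, -1.9, -0.3]
gripper_width: 0.4
grasp_force: 0.9
```

```bash
python3 - <<'E'
from h import *
s=st()
psi=np.load('jig.npy')[2]-np.pi
E
```

```text
t 9.8 jig [ 49.6 -89.9] z 21.6 F [ 0.6 -1.9 -0.3] j6 0.16
```

Call:
arm_command(
  rows=[
    {"grip": 0,"linear": [-1,0,0],"rot": [0,0,0]},
    {"grip": 0,"linear": [-1,0,0],"rot": [0,0,0]},
    {"grip": 0,"linear": [15,0,0],"rot": [0,0,0]},
    {"grip": 0,"linear": [15,0,-50],"rot": [0,0,0]},
    {"grip": 1,"linear": [15,40,-70],"rot": [0,0,0.18]},
    {"grip": 1,"linear": [-20,80,-70],"rot": [0,0,0.36]},
    {"grip": 1,"linear": [-55,110,-70],"rot": [0,0,0.54]},
    {"grip": 1,"linear": [-89,145,-70],"rot": [0,0,0.72]},
    {"grip": 1,"linear": [-89,145,-70],"rot": [0,0,0.9]},
    {"grip": 1,"linear": [-89,145,-70],"rot": [0,0,1.08]},
  ],
)

```text
clock: 11.05
position: [441.2, -21.0, 91.7]
ee_rot: [-0.397, 0.918, 0.0, 0.0]
contact_force: [-0.1, 0.2, 1.0]
gripper_width: 85.6
grasp_force: 0.0
```

Call:
arm_command(
  rows=[
    {"grip": 1,"linear": [0,0,0],"rot": [0,0,0.18]},
    {"grip": 1,"linear": [0,0,0],"rot": [0,0,0.36]},
    {"grip": 1,"linear": [0,0,0],"rot": [0,0,0.491]},
    {"grip": 1,"linear": [0,0,0],"rot": [0,0,0.491]},
  ],
)

```text
clock: 11.55
position: [441.6, -21.2, 91.4]
ee_rot: [-0.165, 0.986, 0.0, -0.0]
contact_force: [0.6, 0.5, 0.3]
gripper_width: 85.6
grasp_force: 0.0
```

```bash
python3 - <<'E'
from h import *
s=st();psi=np.load('jig.npy')[2]-1.5*np.pi
rel([(*jw(-94,0),60,psi),(*jw(-94,0),14,psi),(*jw(-64,0),14,psi)])
E
```

```text
t 11.55 jig [-95.9  -0.8] z 91.4 F [0.6 0.5 0.3] j6 -1.56
(np.float64(443.19260769383993), np.float64(-19.82873666303791), 60, np.float64(-4.381627990301283)) lin [-2.0, 0.8, 31.4] rot [0.0, -0.0, 0.001]
(np.float64(443.19260769383993), np.float64(-19.82873666303791), 14, np.float64(-4.381627990301283)) lin [-2.0, 0.8, 77.4] rot [0.0, -0.0, 0.001]
(np.float64(471.5664719765892), np.float64(-10.085850762847526), 14, np.float64(-4.381627990301283)) lin [-32.0, 0.8, 77.3] rot [0.0, -0.0, 0.001]
```

Now down in steps above the cleat, watching the force, then the sideways push.

Call:
arm_command(
  rows=[
    {"grip": 1,"linear": [-1,1,40],"rot": [0,0,0]},
    {"grip": 1,"linear": [-1,1,65],"rot": [0,0,0]},
    {"grip": 1,"linear": [-1,1,74],"rot": [0,0,0]},
    {"grip": 1,"linear": [-1,1,77],"rot": [0,0,0]},
    {"grip": 1,"linear": [-1,1,77],"rot": [0,0,0]},
  ],
)

```text
clock: 12.18
position: [442.9, -19.6, 15.0]
ee_rot: [-0.165, 0.986, 0.0, 0.001]
contact_force: [-0.5, 0.4, 0.6]
gripper_width: 85.7
grasp_force: 0.0
```

Call:
arm_command(
  rows=[
    {"grip": 1,"linear": [-6,0,0],"rot": [0,0,0]},
    {"grip": 1,"linear": [-11,0,0],"rot": [0,0,0]},
    {"grip": 1,"linear": [-15,0,0],"rot": [0,0,0]},
    {"grip": 1,"linear": [-19,0,0],"rot": [0,0,0]},
    {"grip": 1,"linear": [-23,0,0],"rot": [0,0,0]},
    {"grip": 1,"linear": [-26,0,0],"rot": [0,0,0]},
    {"grip": 1,"linear": [-28,0,0],"rot": [0,0,0]},
  ],
)

```text
clock: 13.05
position: [468.5, -10.7, 14.3]
ee_rot: [-0.165, 0.986, -0.0, -0.001]
contact_force: [-3.0, -1.2, 2.5]
gripper_width: 85.1
grasp_force: 1.2
```

```bash
python3 - <<'E'
from h import *
st()
E
```

```text
t 13.05 jig [-67.1   0.4] z 14.3 F [-3.  -1.2  2.5] j6 -1.57
```

Call:
arm_command(
  rows=[
    {"grip": 1,"linear": [-2,0,0],"rot": [0,0,0]},
    {"grip": 1,"linear": [-3,0,0],"rot": [0,0,0]},
    {"grip": 1,"linear": [-3,0,0],"rot": [0,0,0]},
  ],
)

```text
clock: 13.42
position: [469.1, -10.5, 14.0]
ee_rot: [-0.164, 0.986, -0.0, -0.003]
contact_force: [-5.7, -1.8, 4.2]
gripper_width: 85.6
grasp_force: 2.9
```

```bash
python3 - <<'E'
from h import *
st()
E
```

```text
t 13.43 jig [-66.5   0.4] z 14.0 F [-5.7 -1.8  4.2] j6 -1.56
```

Call:
arm_command(
  rows=[
    {"grip": 1,"linear": [4,0,0],"rot": [0,0,0]},
    {"grip": 1,"linear": [16,0,0],"rot": [0,0,0]},
    {"grip": 1,"linear": [16,0,-40],"rot": [0,0,0]},
    {"grip": 1,"linear": [16,0,-100],"rot": [0,0,0]},
    {"grip": 1,"linear": [40,-30,-160],"rot": [0,0,0]},
    {"grip": 1,"linear": [40,-60,-220],"rot": [0,0,0]},
    {"grip": 1,"linear": [40,-60,-230],"rot": [0,0,0]},
    {"grip": 1,"linear": [40,-60,-230],"rot": [0,0,0]},
  ],
)

```text
clock: 14.42
position: [454.2, -79.6, 246.2]
ee_rot: [-0.164, 0.986, 0.0, 0.003]
contact_force: [-0.8, -0.2, -0.4]
gripper_width: 85.2
grasp_force: 0.0
```

```bash
python3 - <<'E'
from h import *
s=st();p=imaging.get_image('wrist');save(p,'w1.png',k=1.5)
t=imaging.get_image('top');save(t,'t2.png',(155,130,365,280),3.8)
for q in ('wedge','wedge_tip'): print(q,[(np.round(a['pixel']).tolist(),round(a['score'],2)) for a in models.tip_of(t,q)[:2]])
E
```

```text
t 14.43 jig [-103.   -60.1] z 246.2 F [-0.8 -0.2 -0.4] j6 -1.42
wedge [([341.0, 211.0], 0.8)]
wedge_tip [([318.0, 159.0], 0.81)]
```

View pics/w1.png

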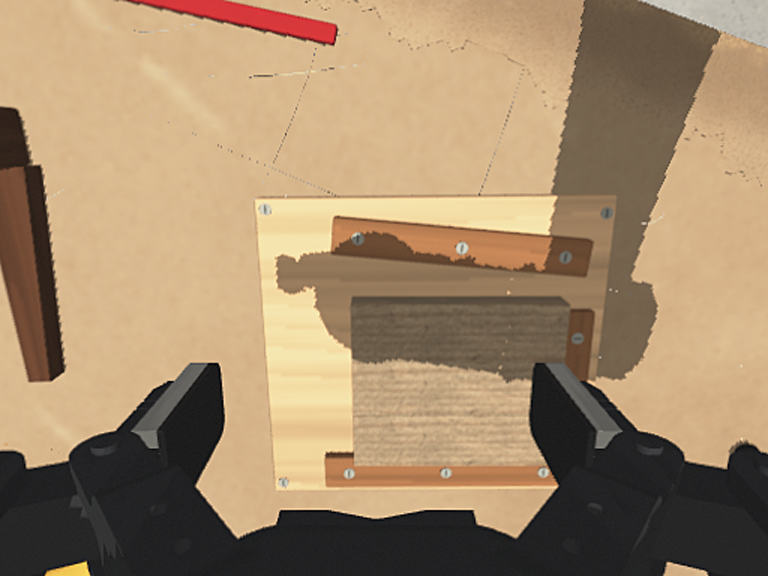

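Wrist view: the row is now tight and even, with its top corners at (351,297) and (569,303) and the strips up against the end stop and fence. Now for a look at the wedge from above.

```bash
python3 - <<'E'
from h import *
s=st();p=imaging.get_image('wrist')
a=lambda u,z:wj(at_z(p,(np.array(u)+.5)/1.5-.5,z,s)).round(1)
print(a((351,297),34),a((569,303),34),'board',a((256,198),12),a((617,196),12),'cleat',a((332,250),22),a((587,277),22))
rel([(615,-308,265,np.load('jig.npy')[2]-1.5*np.pi)])
E
```

```text
t 14.62 jig [-104.5  -59. ] z 242.9 F [-0.2  0.4 -0.1] j6 -1.42
[-67.3 -76. ] [-62.6  80.5] board [-135.4 -144.8] [-136.5  115.8] cleat [-99.1 -89.9] [-78.8  96.4]
(615, -308, 265, np.float64(-4.381627990301283)) lin [-79.1, -269.3, -22.4] rot [0.001, -0.003, 0.001]
```

Call:
arm_command(
  rows=[
    {"grip": 1,"linear": [-16,-54,-22],"rot": [0,0,0]},
    {"grip": 1,"linear": [-32,-108,-22],"rot": [0,0,0]},
    {"grip": 1,"linear": [-48,-162,-22],"rot": [0,0,0]},
    {"grip": 1,"linear": [-64,-216,-22],"rot": [0,0,0]},
    {"grip": 1,"linear": [-79,-269,-22],"rot": [0,0,0]},
    {"grip": 1,"linear": [-79,-269,-22],"rot": [0,0,0]},
    {"grip": 1,"linear": [-79,-269,-22],"rot": [0,0,0]},
    {"grip": 1,"linear": [-79,-269,-22],"rot": [0,0,0]},
  ],
)

```text
clock: 15.68
position: [615.1, -306.9, 266.9]
ee_rot: [-0.165, 0.986, -0.0, 0.0]
contact_force: [-0.3, 0.6, 0.9]
gripper_width: 85.2
grasp_force: 0.0
```

```bash
python3 - <<'E'
from h import *
s=st();p=imaging.get_image('wrist');save(p,'w2.png',k=1.5)
print(s['position'],s['ee_rot'])
for q,z in (('wedge',0),('wedge_tip',10)): print(q,[(np.round(a['pixel']).tolist(),round(a['score'],2),at_z(p,a['pixel'],z,s).round(1)) for a in models.tip_of(p,q)[:2]])
E
```

```text
t 15.68 jig [ -24.7 -327.4] z 266.9 F [-0.3  0.6  0.9] j6 -1.01
[ 615.08171536 -306.94674423  266.85781927] [-1.65327853e-01  9.86238662e-01 -1.05060202e-05  4.48237253e-05]
wedge [([250.0, 14.0], 0.62, array([ 470.1, -356.5,    0. ]))]
wedge_tip [([252.0, 187.0], 0.93, array([ 650.6, -292.3,   10. ]))]
```

View pics/w2.png

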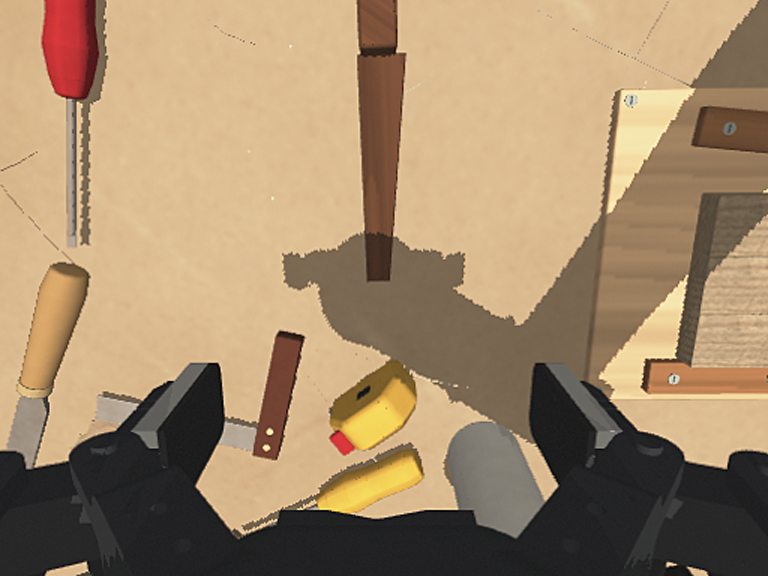

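```bash
python3 - <<'E'
from h import *
from scipy.optimize import least_squares
s=st();p=imaging.get_image('wrist')
L=np.array([(15,185),(-3,185),(15,20),(-19.5,20)],float)
U=[(368,281),(390,280),(358,54),(405,54)]
Wd=np.array([at_z(p,(np.array(u)+.5)/1.5-.5,20,s)[:2] for u in U])
f=lambda v:((L@np.array([[np.cos(v[2]),np.sin(v[2])],[-np.sin(v[2]),np.cos(v[2])]])+v[:2])-Wd).ravel()
r=least_squares(f,[470,-360,-1.2]);print(r.x.round(3),r.fun.round(1),Wd.round(1).tolist())
v=r.x;np.save('wedge.npy',v);c,sn=np.cos(v[2]),np.sin(v[2]);g=lambda x,y:(v[0]+c*x-sn*y,v[1]+sn*x+c*y)
for X in [(-13,20),(13,20)]: print((proj(p,[*g(*X),42],s)+.5)*1.5)
psi=v[2]+np.pi
psi=(psi+2*np.pi)%(2*np.pi)
print('psi',np.degrees(psi))
rel([(*g(0,-3),80,psi),(*g(0,-3),12,psi)])
E
```

```text
t 15.82 jig [ -24.6 -327.6] z 267.5 F [-0.1 -0.1 -0.6] j6 -1.01
[ 474.239 -354.019   -1.2  ] [ 0.4 -0.3  0.3  0.4  0.6 -0.5 -1.2  0.4] [[651.7, -300.6], [645.3, -284.5], [497.7, -360.2], [487.0, -329.0]]
[398.70152727  47.7067549 ]
[359.36740859  49.42294025]
psi 111.26272798558125
(np.float64(471.443647856432), np.float64(-355.10644899275655), 80, np.float64(1.9419009380992307)) lin [151.8, 1.8, 187.3] rot [-0.001, 0.001, -0.039]
(np.float64(471.443647856432), np.float64(-355.10644899275655), 12, np.float64(1.9419009380992307)) lin [151.9, 1.8, 255.3] rot [-0.001, 0.001, -0.039]
```

Call:
arm_command(
  rows=[
    {"grip": 1,"linear": [50,1,20],"rot": [0,0,-0.039]},
    {"grip": 1,"linear": [105,2,40],"rot": [0,0,-0.039]},
    {"grip": 1,"linear": [152,2,80],"rot": [0,0,-0.039]},
    {"grip": 1,"linear": [152,2,130],"rot": [0,0,-0.039]},
    {"grip": 1,"linear": [152,2,180],"rot": [0,0,-0.039]},
    {"grip": 1,"linear": [152,2,225],"rot": [0,0,-0.039]},
    {"grip": 1,"linear": [152,2,247],"rot": [0,0,-0.039]},
    {"grip": 1,"linear": [152,2,254],"rot": [0,0,-0.039]},
    {"grip": 1,"linear": [152,2,254],"rot": [0,0,-0.039]},
    {"grip": 1,"linear": [152,2,254],"rot": [0,0,-0.039]},
  ],
)

```text
clock: 17.12
position: [472.0, -356.0, 14.0]
ee_rot: [-0.184, 0.983, -0.001, 0.001]
contact_force: [0.3, -0.2, 0.7]
gripper_width: 85.0
grasp_force: 0.0
```

```bash
python3 - <<'E'
from h import *
s=st();v=np.load('wedge.npy');c,sn=np.cos(v[2]),np.sin(v[2]);d=s['position'][:2]-v[:2]
print('in wedge',(c*d[0]+sn*d[1]).round(1),(-sn*d[0]+c*d[1]).round(1), R.from_quat(s['ee_rot']).as_matrix()[:,1])
E
```

```text
t 17.12 jig [-175.9 -327.3] z 14.0 F [ 0.3 -0.2  0.7] j6 -0.83
in wedge 1.0 -2.8 [-0.36178234  0.9322601  -0.00215425]
```

Close, then lift 40 mm.

Call:
arm_command(
  rows=[
    {"grip": 0,"linear": [0,0,0],"rot": [0,0,0]},
    {"grip": 0,"linear": [0,0,0],"rot": [0,0,0]},
    {"grip": 0,"linear": [0,0,0],"rot": [0,0,0]},
    {"grip": 0,"linear": [0,0,0],"rot": [0,0,0]},
    {"grip": 0,"linear": [0,0,0],"rot": [0,0,0]},
    {"grip": 0,"linear": [0,0,0],"rot": [0,0,0]},
  ],
)

```text
clock: 17.88
position: [471.4, -355.8, 12.8]
ee_rot: [-0.184, 0.983, -0.0, 0.0]
contact_force: [-0.1, 0.4, 3.5]
gripper_width: 25.0
grasp_force: 59.7
```

Call:
arm_command(
  rows=[
    {"grip": 0,"linear": [0,0,-15],"rot": [0,0,0]},
    {"grip": 0,"linear": [0,0,-45],"rot": [0,0,0]},
    {"grip": 0,"linear": [0,0,-75],"rot": [0,0,0]},
    {"grip": 0,"linear": [0,0,-75],"rot": [0,0,0]},
  ],
)

```text
clock: 18.38
position: [472.5, -356.3, 90.4]
ee_rot: [-0.184, 0.983, -0.002, 0.002]
contact_force: [-0.1, 0.2, -1.0]
gripper_width: 25.2
grasp_force: 59.2
```

```bash
python3 - <<'E'
from h import *
s=st();print(s['position'],s['wrist_torque'],R.from_quat(s['ee_rot']).as_matrix()[:,1])
psi=np.load('jig.npy')[2]+np.pi
rel([(*jw(-71,-300),89,psi),(*jw(-71,-300),30,psi)])
E
```

```text
t 18.38 jig [-175.5 -327.7] z 90.4 F [-0.1  0.2 -1. ] j6 -0.83
[ 472.50448902 -356.27287297   90.38917852] [-0.03183454  0.04839088  0.04934614] [-0.36167052  0.93229678 -0.00414162]
(np.float64(562.3747626458515), np.float64(-296.0978336337174), 89, np.float64(3.4723536436732)) lin [-105.5, 23.6, 1.7] rot [-0.006, 0.0, -1.531]
(np.float64(562.3747626458515), np.float64(-296.0978336337174), 30, np.float64(3.4723536436732)) lin [-105.3, 23.8, 60.7] rot [-0.006, 0.0, -1.531]
```

Call:
arm_command(
  rows=[
    {"grip": 0,"linear": [-10,2,0],"rot": [0,0,-0.18]},
    {"grip": 0,"linear": [-20,4,0],"rot": [0,0,-0.36]},
    {"grip": 0,"linear": [-30,8,0],"rot": [0,0,-0.54]},
    {"grip": 0,"linear": [-42,10,0],"rot": [0,0,-0.72]},
    {"grip": 0,"linear": [-55,13,0],"rot": [0,0,-0.9]},
    {"grip": 0,"linear": [-68,16,0],"rot": [0,0,-1.08]},
    {"grip": 0,"linear": [-80,19,0],"rot": [0,0,-1.26]},
    {"grip": 0,"linear": [-93,22,0],"rot": [0,0,-1.44]},
    {"grip": 0,"linear": [-105,24,0],"rot": [0,0,-1.531]},
    {"grip": 0,"linear": [-105,24,0],"rot": [0,0,-1.531]},
  ],
)

```text
clock: 19.62
position: [560.0, -294.6, 86.2]
ee_rot: [0.814, -0.582, -0.001, 0.0]
contact_force: [0.0, 0.0, -0.5]
gripper_width: 25.3
grasp_force: 59.2
```

```bash
python3 - <<'E'
from h import *
s=st();p=imaging.get_image('wrist');save(p,'w3.png',k=1.5)
psi=np.load('jig.npy')[2]+np.pi
rel([(*jw(-71,-300),28,psi)])
t=imaging.get_image('top');save(t,'t3.png',(170,130,330,250),5)
E
```

```text
t 19.62 jig [ -72.8 -297.8] z 86.2 F [ 0.   0.  -0.5] j6 0.56
(np.float64(562.3747626458515), np.float64(-296.0978336337174), 28, np.float64(3.4723536436732)) lin [2.1, -2.3, 58.3] rot [0.002, 0.001, -0.002]
```

View pics/w3.png

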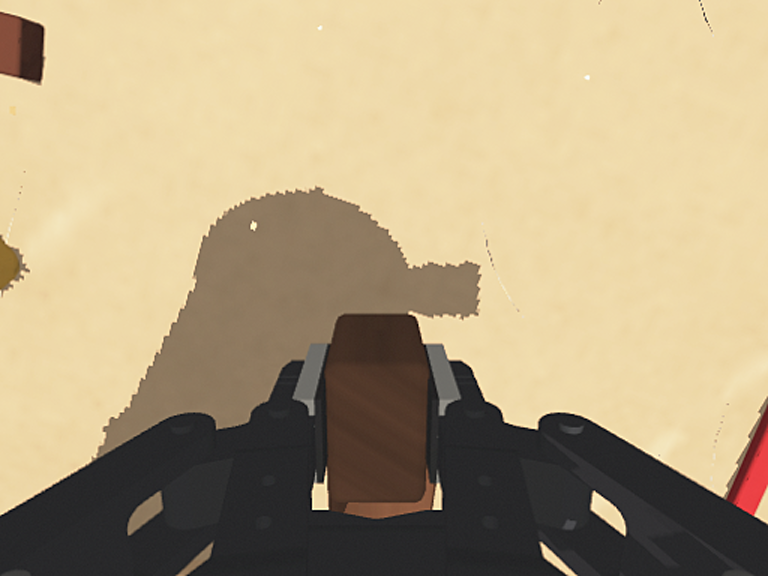

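Call:
arm_command(
  rows=[
    {"grip": 0,"linear": [0,-1,25],"rot": [0,0,0]},
    {"grip": 0,"linear": [0,-1,48],"rot": [0,0,0]},
    {"grip": 0,"linear": [0,-1,58],"rot": [0,0,0]},
    {"grip": 0,"linear": [0,-1,58],"rot": [0,0,0]},
    {"grip": 0,"linear": [-10,-1,58],"rot": [0,0,0]},
    {"grip": 0,"linear": [-20,-1,58],"rot": [0,0,0]},
    {"grip": 0,"linear": [-30,-1,58],"rot": [0,0,0]},
    {"grip": 0,"linear": [-40,-1,58],"rot": [0,0,0]},
    {"grip": 0,"linear": [-50,-1,58],"rot": [0,0,0]},
    {"grip": 0,"linear": [-60,-1,58],"rot": [0,0,0]},
  ],
)

```text
clock: 20.98
position: [541.6, -237.5, 29.5]
ee_rot: [0.814, -0.581, 0.0, -0.0]
contact_force: [0.1, -0.0, -0.8]
gripper_width: 25.1
grasp_force: 59.2
```

```bash
python3 - <<'E'
from h import *
s=st();t=imaging.get_image('top');save(t,'t4.png',(170,140,320,250),5.3)
psi=np.load('jig.npy')[2]+np.pi
rel([(*jw(-72,-170),28,psi)])
E
```

```text
t 20.98 jig [ -71.7 -237.8] z 29.5 F [ 0.1 -0.  -0.8] j6 0.47
(np.float64(519.2097949356016), np.float64(-173.46918460514382), 28, np.float64(3.4723536436732)) lin [-66.7, 0.1, 1.4] rot [0.001, 0.001, -0.0]
```

View pics/t4.png

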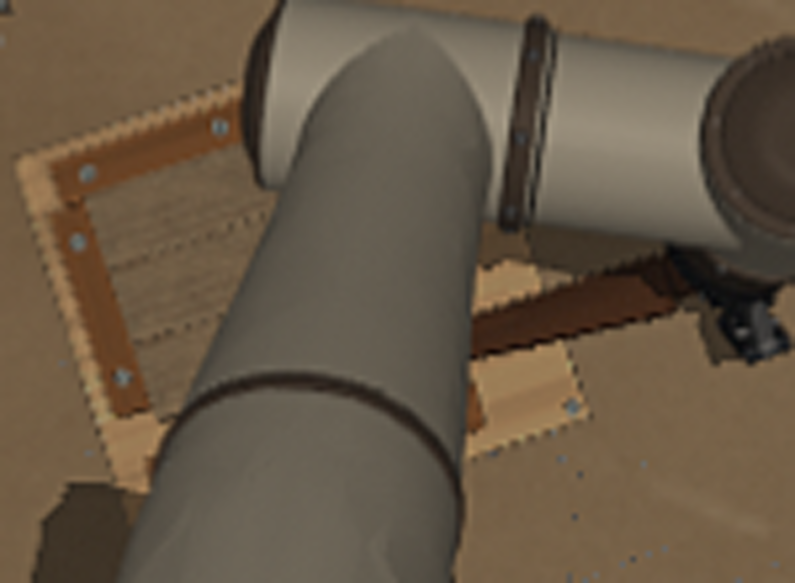

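The top view shows the wedge lined up with the gap and its tip already at the mouth beside the cleat. The row's near ends are hidden by the arm, and there is no contact force. I'll carry on in small steps.

Call:
arm_command(
  rows=[
    {"grip": 0,"linear": [-9,0,0],"rot": [0,0,0]},
    {"grip": 0,"linear": [-18,0,0],"rot": [0,0,0]},
    {"grip": 0,"linear": [-27,0,0],"rot": [0,0,0]},
    {"grip": 0,"linear": [-36,0,1],"rot": [0,0,0]},
    {"grip": 0,"linear": [-45,0,2],"rot": [0,0,0]},
    {"grip": 0,"linear": [-54,0,2],"rot": [0,0,0]},
    {"grip": 0,"linear": [-62,0,2],"rot": [0,0,0]},
    {"grip": 0,"linear": [-62,0,2],"rot": [0,0,0]},
  ],
)

```text
clock: 22.02
position: [521.5, -179.0, 27.5]
ee_rot: [0.814, -0.581, -0.0, 0.0]
contact_force: [-1.1, 0.1, -0.4]
gripper_width: 25.3
grasp_force: 59.2
```

```bash
python3 - <<'E'
from h import *
s=st()
E
```

```text
t 22.02 jig [ -71.6 -176. ] z 27.5 F [-1.1  0.1 -0.4] j6 0.37
```

Call:
arm_command(
  rows=[
    {"grip": 0,"linear": [-8,0,1],"rot": [0,0,0]},
    {"grip": 0,"linear": [-16,0,2],"rot": [0,0,0]},
    {"grip": 0,"linear": [-24,0,2],"rot": [0,0,0]},
    {"grip": 0,"linear": [-32,-0.5,2],"rot": [0,0,0]},
    {"grip": 0,"linear": [-40,-0.5,2],"rot": [0,0,0]},
    {"grip": 0,"linear": [-46,-1,2],"rot": [0,0,0]},
    {"grip": 0,"linear": [-46,-1,2],"rot": [0,0,0]},
  ],
)

```text
clock: 22.9
position: [507.3, -135.2, 25.4]
ee_rot: [0.814, -0.581, -0.0, 0.0]
contact_force: [-0.7, 0.5, -0.4]
gripper_width: 25.1
grasp_force: 59.1
```

```bash
python3 - <<'E'
from h import *
s=st();J=np.load('jig.npy');F=s['contact_force'];c,n=np.cos(J[2]),np.sin(J[2]);print('Fjig',(c*F[0]+n*F[1]).round(1),(-n*F[0]+c*F[1]).round(1))
E
```

```text
t 22.9 jig [ -70.9 -130. ] z 25.4 F [-0.7  0.5 -0.4] j6 0.28
Fjig -0.5 0.7
```

Call:
arm_command(
  rows=[
    {"grip": 0,"linear": [-5,0,0],"rot": [0,0,0]},
    {"grip": 0,"linear": [-10,-0.5,0],"rot": [0,0,0]},
    {"grip": 0,"linear": [-14,-0.5,0],"rot": [0,0,0]},
    {"grip": 0,"linear": [-18,-0.5,0],"rot": [0,0,0]},
    {"grip": 0,"linear": [-21,-0.5,0],"rot": [0,0,0]},
    {"grip": 0,"linear": [-21,-0.5,0],"rot": [0,0,0]},
  ],
)

```text
clock: 23.65
position: [502.5, -116.6, 26.1]
ee_rot: [0.815, -0.58, 0.001, 0.0]
contact_force: [0.2, -7.8, -0.3]
gripper_width: 25.3
grasp_force: 59.2
```

```bash
cat >>h.py <<'E'
def fj():
    s=st();J=np.load('jig.npy');F=s['contact_force'];c,n=np.cos(J[2]),np.sin(J[2]);print('Fjig',(c*F[0]+n*F[1]).round(1),(-n*F[0]+c*F[1]).round(1),'grip',round(s['grasp_force'],1),'tq',np.round(s['wrist_torque'],2));return s
E
python3 -c "
from h import *
fj()"
```

```text
t 23.65 jig [ -69.3 -110.8] z 26.1 F [ 0.2 -7.8 -0.3] j6 0.24
Fjig -2.3 -7.5 grip 59.2 tq [-2.44 -0.19  0.79]
```

Call:
arm_command(
  rows=[
    {"grip": 0,"linear": [-1,0,0],"rot": [0,0,0]},
    {"grip": 0,"linear": [-2,0,0],"rot": [0,0,0]},
    {"grip": 0,"linear": [-2,0,0],"rot": [0,0,0]},
  ],
)

```text
clock: 24.02
position: [502.3, -115.5, 26.3]
ee_rot: [0.815, -0.58, 0.002, 0.0]
contact_force: [2.5, -12.8, -0.9]
gripper_width: 24.8
grasp_force: 59.2
```

```bash
python3 -c "
from h import *
fj()"
```

```text
t 24.02 jig [ -69.2 -109.7] z 26.3 F [  2.5 -12.8  -0.9] j6 0.24
Fjig -1.8 -12.9 grip 59.2 tq [-3.65 -0.43  0.87]
```

Call:
arm_command(
  rows=[
    {"grip": 0,"linear": [-1,0,0],"rot": [0,0,0]},
    {"grip": 0,"linear": [-2,0,0],"rot": [0,0,0]},
    {"grip": 0,"linear": [-2,0,0],"rot": [0,0,0]},
    {"grip": 0,"linear": [-2,0,0],"rot": [0,0,0]},
  ],
)

```text
clock: 24.52
position: [502.0, -114.4, 26.5]
ee_rot: [0.814, -0.581, 0.002, 0.0]
contact_force: [2.7, -16.1, 0.3]
gripper_width: 25.0
grasp_force: 59.4
```

```bash
python3 - <<'E'
from h import *
s=fj();p=imaging.get_image('scene');save(p,'s5.png',(190,130,350,260),4.6)
w=imaging.get_image('wrist');save(w,'w5.png',k=1.5)
J=np.load('jig.npy')
E
```

```text
t 24.52 jig [ -69.1 -108.6] z 26.5 F [  2.7 -16.1   0.3] j6 0.23
Fjig -2.7 -16.1 grip 59.4 tq [-4.83 -0.64  0.49]
```

View pics/s5.png

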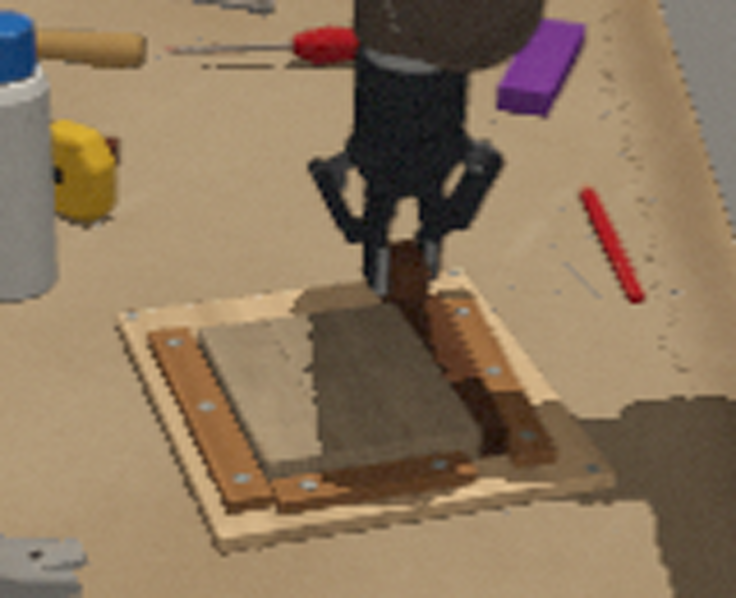

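View pics/w5.png

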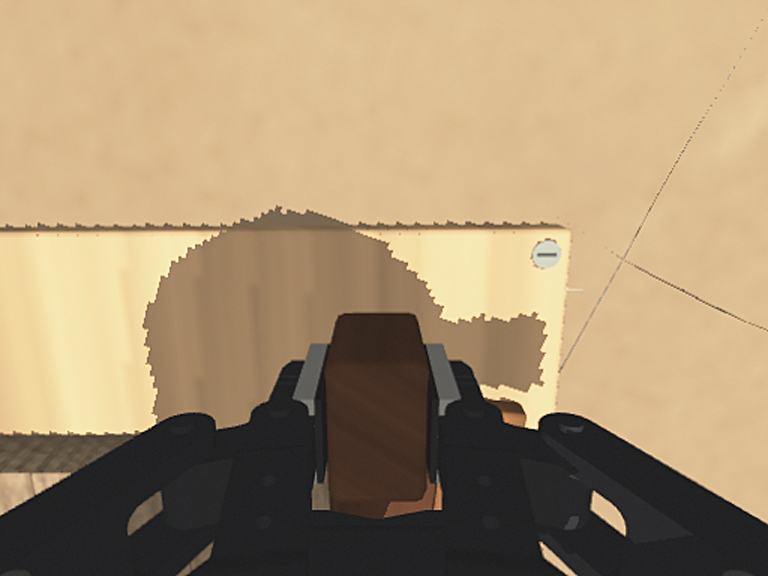

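Call:
arm_command(
  rows=[
    {"grip": 0,"linear": [-1,0,0],"rot": [0,0,0]},
    {"grip": 0,"linear": [-2,0,0],"rot": [0,0,0]},
    {"grip": 0,"linear": [-2,0,0],"rot": [0,0,0]},
    {"grip": 0,"linear": [-2,0,0],"rot": [0,0,0]},
    {"grip": 0,"linear": [-2,0,0],"rot": [0,0,0]},
  ],
)

```text
clock: 25.25
position: [502.0, -114.0, 26.8]
ee_rot: [0.814, -0.58, 0.003, 0.001]
contact_force: [4.6, -25.2, -0.2]
gripper_width: 25.6
grasp_force: 59.3
```

```bash
python3 - <<'E'
from h import *
s=fj();w=imaging.get_image('wrist');save(w,'w6.png',k=1.5);s=fj()
a=cv2.imread('pics/w5.png');b=cv2.imread('pics/w6.png')
# block relative to camera (slip in grip): shift of block patch
A=np.float32(cv2.cvtColor(a[300:520,320:440],6));B=np.float32(cv2.cvtColor(b[300:520,320:440],6))
print('block shift px/1.5',cv2.phaseCorrelate(A,B))
E
```

```text
t 25.25 jig [ -69.  -108.2] z 26.8 F [  4.6 -25.2  -0.2] j6 0.23
Fjig -3.8 -25.3 grip 59.3 tq [-7.34 -1.19  0.41]
t 25.3 jig [ -69.  -108.2] z 26.8 F [  4.2 -26.1  -0.8] j6 0.23
Fjig -4.5 -26.0 grip 59.3 tq [-7.34 -1.13  0.38]
block shift px/1.5 ((0.0005645557722573358, 0.21386166700055753), 0.8627203708224827)
```

```bash
python3 -c "
from h import *
print(job.job_done())"
```

```text
the job is handed in; nothing more can be done
None
```

The strips are pushed into one tight, even row against the fence and end stop. The wedge is seated about 0.2 mm from its nominal tight depth, still gripped and pushed home at about 26 N, and the job was handed in at about 25 s with no verdict returned.

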